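# Load the clipped-corner blank into the engraver

## Robot

A 6-joint arm with a two-finger parallel gripper is mounted at the origin on the work surface. World frame = base frame: x ahead of the robot, y to its left, z up, the work surface at z = 0. Lengths are in m, angles in rad, forces in N, time in s.
With the tool pointing down it reaches from about 0.4 to 0.825 m from the base axis. Payload 7 kg.
Tool frame: the origin (TCP) lies on the centre line of the jaws, within the pads' length; the fingertips stand 22 mm ahead of it and the grasp point (between the pads) lies 3 mm ahead of it; z points along the fingers, y is the line along which they close (so a half turn about z gives the same grasp; the last joint's range is limited). The gripper opens to 88 mm and grips with 3 to 60 N. Pads are 19 mm wide; open, the fingers measure 130 mm over their backs; the gripper's body (78 mm by 193 mm) begins 47 mm behind the grasp point.
Start: joints at [-0.848, 0.359, 0.012, 0, -1.224, -0.288], TCP at [0.284, -0.612, 0.249] pointing down, gripper open.
Joint ranges: [-3.07, 3.07], [-1.43, 2.12], [-1.02, 1.25], [-3.03, 1.67], [-3.05, -0], [-3.03, 3.03]. Speed limits (rad/s): [2.39, 2.39, 3.01, 3.14, 3.14, 3.14].

## Interface

Orientations are given as [roll, pitch, yaw] about the fixed x, y, z axes, in that order (R = Rz(yaw) Ry(pitch) Rx(roll)).
In Python, from station import arm gives the robot as it stands.
- The arm moves only by the tool arm_command, never from a script. Its argument "series" is one flat list of numbers, 7 for each row, row after row: the turn, a rotation vector about the tool's x, y, z each as a share of 90 degrees, from -1 to 1, then the shift along the tool's x, y, z each as a share of 0.1 m, from -1 to 1, then the opening, from 0 (shut) to 1 (fully open). A call has 1 to 8 rows; each row is the pose to reach, as a shift and turn from the pose commanded when the call began, along the tool's axes at that moment; what a row does not reach only later rows make up. A row lasts 1/8 s, in which the tool goes at most 62.5 mm and 10.7 degrees, less where a joint would pass 70% of its speed; a pose out of reach is approached as far as the arm can. A call with a number of a shift or a turn outside -1 to 1 is refused whole. A call with a gripper value outside its range is refused whole. The fingers move at their own pace and stop on an object; "force" is the grip in N (left out, the last holds). Time passes only in rows, so rows that repeat a pose let the fingers close. It gives the time, the measured TCP pose, the force, the opening and the grip force at its end, in the units of the state.
- arm.get_state(): the state, without advancing time (a new reading comes with each control period).
- arm.grab_frame(name): name is "scene" or "top" or "wrist"; returns the picture (384x512x3 uint8, blue, green, red); there is no depth.
- arm.camera_model(name): a dict with "fovy" (degrees; the focal length in pixels is half the picture's height over the tangent of half this angle, whatever the lens; pixels are square), "cx", "cy" (the principal point, pixels), "pose" (4x4, takes a point from camera to world coordinates). Camera axes: x right, y down, z forward; pixel columns grow to the right and rows downward; lengths in m; the calibration is good to about 2 mm. A picture is of the moment at which its call begins: read the wrist's pose just before it. camera_model takes no time and is no camera call; for the wrist camera it gives the pose at the moment of the call.
- arm.job_done(): hands the job in; it is judged then, once.
The state is a dict: "t": time; "q": joint angles; "qd": joint speeds; "joint_efforts": joint torques, N m; "eef_pos": TCP position; "ee_rot": TCP orientation; "force": force on the tool from outside, world axes, zero at the start; "moment": the same for the moment, N m; "width": finger opening in m; "gripper_force": force on a finger pad.
Only numpy, scipy, OpenCV 4.12 (cv2) and the standard library are available. Lean on these libraries where they do the work, as an engineer would, in place of code of your own. Each camera call takes 0.05 s, during which the arm holds its last target. There are 200 camera calls.

## Task

Three flat metal blanks lean in the slotted wooden rack: slide the one with the two clipped top corners upward out of its slot by its top edge and stand it, without dropping it, in the angled cradle inside the engraver, clipped corners up and its upper face still up. Let go of it, push the sliding jaw sideways until it holds the blank up against the cradle's fixed stop, and then push the clear guard door shut until it clicks home on its catch. Leave the other two blanks in the rack, and do not knock the other things about.

Things in the scene. Friction and masses are not known exactly. Their poses are not given: they have to be found in the camera images.
- blank: The aluminium plate to load: 8 mm thick, 110 wide, 130 tall, about 0.3 kg, both top corners clipped at 45 degrees (30 mm legs), flat top edge 50 mm. Origin: middle of its lower edge, mid-thickness. Own z runs up the plate (top edge at 130), y along its width, x out of its upper face. Starts in any of the rack's slots, leaning 25 degrees from vertical, top towards the robot (the rack's -x).
- plain_blank: Bystander blank in another slot: same plate, plain rectangle 110 x 130 x 8 mm. Origin and axes as the blank's.
- window_blank: Bystander blank in another slot: same plate 110 x 130 x 8 mm with a square 44 mm window in its middle. Origin and axes as the blank's.
- rack: Fixed plywood rack, base 235 x 150 x 20 mm, side boards 45 high at y = +-71. Origin: on the table under its base. Three slots along its y, floors at z = 20 and x = -50, 8, 66 mm, lean 25 degrees from vertical (upper ends towards its -x), 12 wide and 60 deep along the lean; blanks stand out 70 mm.
- engraver: Fixed desktop engraver, base 220 (x) x 300 (y) mm, bed top at z = 30. Origin: on the table under the middle of the base. Clear guard walls at x = +-107 reach z = 133, a parked gantry (red sides, top at z = 240) stands at y = 135 to 240; open on top; the door is on its -y side, the cradle in the middle.
- cradle_toe (a point): Toe of the cradle, on the bed (engraver x 35, y 0, z 30 mm). The cradle leans as the rack does, 25 degrees, upper end to the engraver's -x: slot 16 mm wide between a rest 80 mm long (robot's side) and lips 24 mm long. A blank lying back on the rest has its origin 2 mm above the toe line, width along y. Fixed stop: block 45 high, face at engraver y = +65; a blank against it is centred at y = +10.
- jaw (a joint): Travel (m) of the cradle's sliding jaw along the engraver's +y, 0 to 0.068. Its face (56 mm in x, 46 high) is at engraver y = -100 mm + travel: 0.055 when it holds a blank against the fixed stop. Starts drawn back; friction 1.5 N.
- jaw_post (a point): Middle of the top of the jaw's steel post (22 mm in x, 16 in y, 50 tall; top at z = 124 mm). The jaw's face is 8 mm from here towards the engraver's +y. Push the post from its -y side.
- door (a joint): Angle (rad) of the guard door: 0 shut on its catch, grows as it opens to the engraver's -y (max 1.5). Clear panel in an aluminium frame, 180 mm long, 9 thick, 8 to 102 mm above the bed. Starts open. A ball catch at the free lower corner resists over the last 0.1 rad (about 4 N at the free edge), then holds it at 0.
- door_hinge (a point): On the door's vertical hinge axis, at the height of the door's top edge (z = 132 mm); engraver x = 90, y = -125 mm. Shut, the door runs from here along the engraver's -x.
- door_edge (a point): Top of the door's free edge, 180 mm from the hinge axis, in the middle of the door's thickness.
- screw_jar: Bystander: closed jar, 56 mm across, 60 mm tall, on the table between rack and engraver, nearer the robot. Origin: middle of its underside.
- cutter_case: Bystander: flat black case 120 x 80 x 35 mm, to the right of the rack. Origin: middle of its underside.
- carton: Bystander: cardboard carton 110 x 90 x 70 mm, to the robot's left, before the engraver. Origin: middle of its underside.
- spatula: Bystander: spatula lying on the table before the rack.
- screwdriver: Bystander: screwdriver lying on the table before the engraver.
Mind the look-alikes: they are no part of the job. What is shaped like the blank but red is not meant.

How it is judged:
On the way, in this order (a step that is already met when the one before it is completed fails the run):
1. the clipped-corner blank has been slid up out of its slot, clear of the rack (z of blank in the frame of rack above 0.085 m and contact force between blank and rack below 0.05 N), for 0.1 s.
2. the blank stands in the cradle, clipped corners up, and is let go (x of blank in the frame of engraver between 0.022 and 0.053 m and z of blank in the frame of engraver below 0.038 m and angle between blank's own z axis and vertical between 0.28 and 0.6 rad and angle between blank's own x axis and vertical below 1.35 rad and y of blank in the frame of engraver between -0.05 and 0.016 m and contact force between the fingers and blank below 0.1 N), for 0.2 s.
3. the jaw holds the blank against the fixed stop (x of blank in the frame of engraver between 0.022 and 0.053 m and z of blank in the frame of engraver below 0.038 m and angle between blank's own z axis and vertical between 0.28 and 0.6 rad and angle between blank's own x axis and vertical below 1.35 rad and value of joint jaw between 0.051 and 0.058 m and y of blank in the frame of engraver above 0.006 m), for 0.2 s.
4. the guard door is shut on its catch (value of joint door below 0.025 rad), for 0.2 s.
At the end, for the whole second after the job is handed in: Blank at rest in the cradle, lower edge under 8 mm off the bed, leaning 16 to 34 degrees, clipped corners and upper face up, within 4 mm of the fixed stop; jaw travel 51 to 58 mm; door under 0.025 rad; other two blanks within 20 mm of their starts (all of step 3 and value of joint door below 0.025 rad and linear speed of blank below 0.01 m/s and distance of each of plain_blank, window_blank from where it was at the start of the episode below 0.02 m); the robot touches nothing.
It fails at once if another blank is pulled up or knocked (moved over 20 mm) (distance of any of plain_blank, window_blank from where it was at the start of the episode above 0.02 m).
It fails at once if the blank is dropped (moves over 0.6 m/s while not held) (linear speed of blank above 0.6 m/s and contact force between the fingers and blank below 0.1 N).
It fails at once if a bystander is knocked (moved over 40 mm) (distance of any of screw_jar, cutter_case, carton, spatula, screwdriver from where it was at the start of the episode above 0.04 m).
It also fails if it takes over 72 s, if anything falls off the work surface, if the arm or the gripper's body presses on something with over 40 N, if the wrist force passes 120 N, or if a joint passes its speed limit or range.

## Working session

There is one attempt and no reset: what is moved stays moved. The work goes in short steps, Python scripts to look and compute and a tool call to move; the robot and the scene stay as the last step left them, time stands still between calls to the robot, and variables do not carry over. Pictures are saved under pics/ and viewed, at most 10 in all, crops included, and the job is handed in when it is done.

Besides the shell and the picture viewer there is one more tool, called after "Request:" by a JSON object that holds its "method" and its "body", one argument or row to a line. arm_command: Moves the arm, as the interface text tells. Its arguments: {"type":"object","properties":{"series":{"type":"array"},"force":{"type":"number"}},"required":["series"]}

```bash
ls; mkdir -p pics; python3 - <<'E'
from station import arm
import cv2,numpy as np
np.set_printoptions(precision=4,suppress=True)
for n in ["scene","top"]:
    f=arm.grab_frame(n); cv2.imwrite(f"pics/{n}0.png",f)
    m=arm.camera_model(n); print(n,m["fovy"],m["cx"],m["cy"]);print(np.array(m["pose"]))
s=arm.get_state();print(s["t"],s["eef_pos"],s["ee_rot"],s["width"])
a=cv2.imread("pics/scene0.png");b=cv2.imread("pics/top0.png")
for n,i in(("s",a),("t",b)): cv2.imwrite(f"pics/{n}1.png",cv2.resize(i,(800,600),interpolation=cv2.INTER_CUBIC))
E
```

```text
pics
scene 51.32628354099202 257.4619203908671 193.3583109823397
[[ 0.229   0.7449 -0.6267  1.269 ]
 [ 0.9733 -0.1873  0.133  -0.2166]
 [-0.0182 -0.6404 -0.7678  1.0743]
 [ 0.      0.      0.      1.    ]]
top 44.58668679883451 257.9241568368766 192.81323604390892
[[ 0.0274 -0.9973  0.0684  0.3622]
 [-0.9995 -0.0261  0.0196 -0.0749]
 [-0.0178 -0.0689 -0.9975  1.8409]
 [ 0.      0.      0.      1.    ]]
0.1 [ 0.2841 -0.6118  0.2477] [ 3.1401 -0.0001 -2.7069] 0.08793906870904819
```

View pics/s1.png

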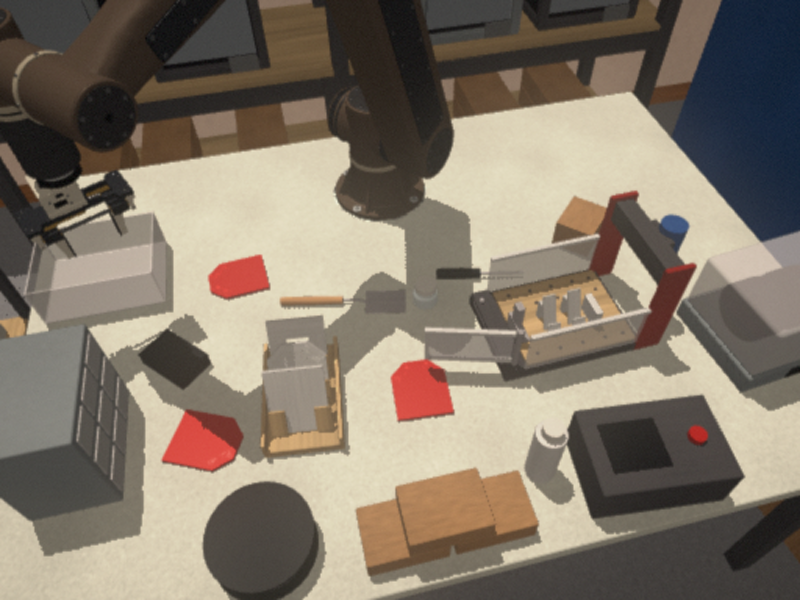

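View pics/t1.png

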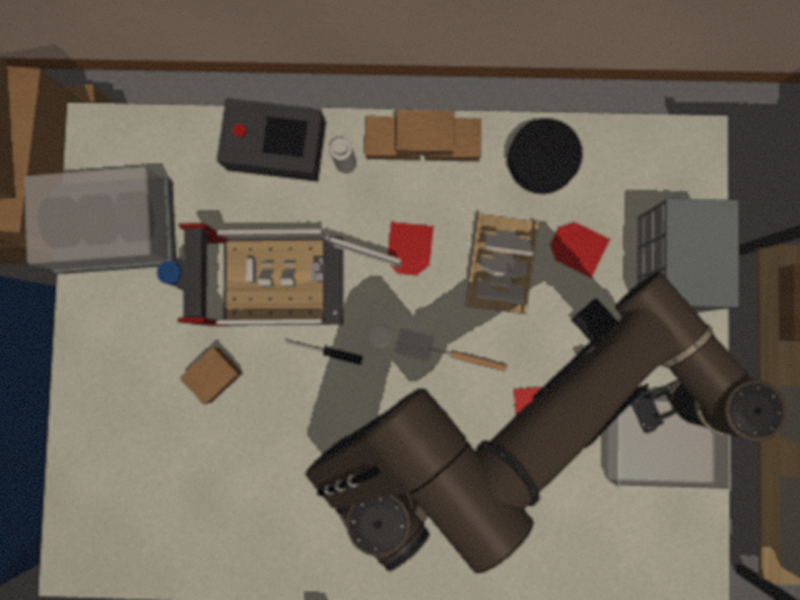

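The scene view shows the rack at about (300,385) and the engraver at (565,310), with its door open to the right of the robot at (470,345). In the top view the rack is at (500,262) and the engraver at (265,275). Three red plates lie loose as decoys. I'll enlarge both to pick out the blank and read the corners.

```bash
python3 - <<'E'
import cv2,numpy as np
s=cv2.imread("pics/scene0.png");t=cv2.imread("pics/top0.png")
def crop(i,x,y,w,h,k):
    c=cv2.resize(i[y:y+h,x:x+w],None,fx=k,fy=k,interpolation=cv2.INTER_CUBIC)
    for u in range(0,w,10):
        cv2.line(c,(u*k,0),(u*k,4 if u%50 else 9),(0,255,0),1)
        if u%20==0: cv2.putText(c,str(x+u),(u*k,16),0,.35,(0,0,255),1)
    for v in range(0,h,10):
        cv2.line(c,(0,v*k),(5,v*k),(0,255,0),1)
        if v%20==0: cv2.putText(c,str(y+v),(6,v*k+4),0,.35,(0,0,255),1)
    return c
A=crop(s,160,195,66,100,6);B=crop(t,292,130,66,75,6)
o=np.zeros((600,800,3),np.uint8);o[:,:396]=A;o[:450,400:796]=B
cv2.imwrite("pics/rack.png",o)
A=crop(s,265,115,185,135,4);cv2.imwrite("pics/engS.png",A)
B=crop(t,110,135,155,78,5);cv2.imwrite("pics/engT.png",B)
E
```

```text
(no output)
```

View pics/rack.png

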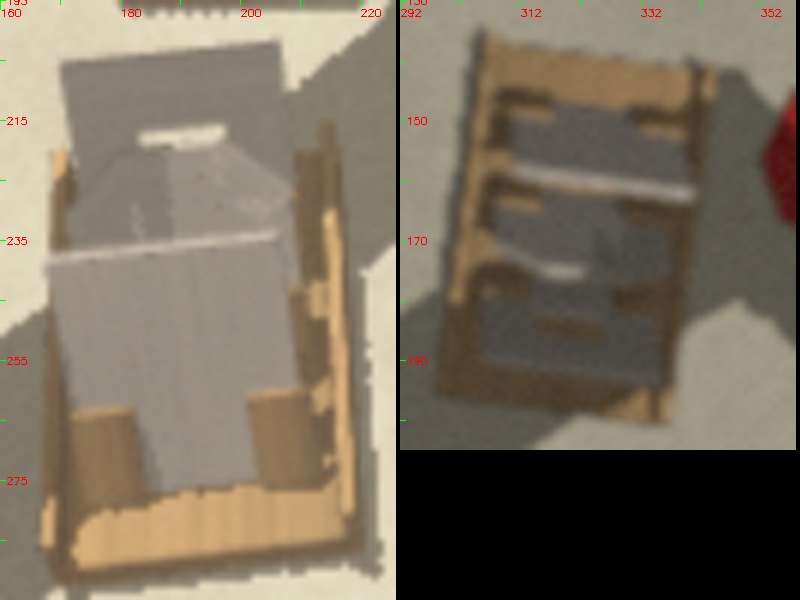

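View pics/engS.png

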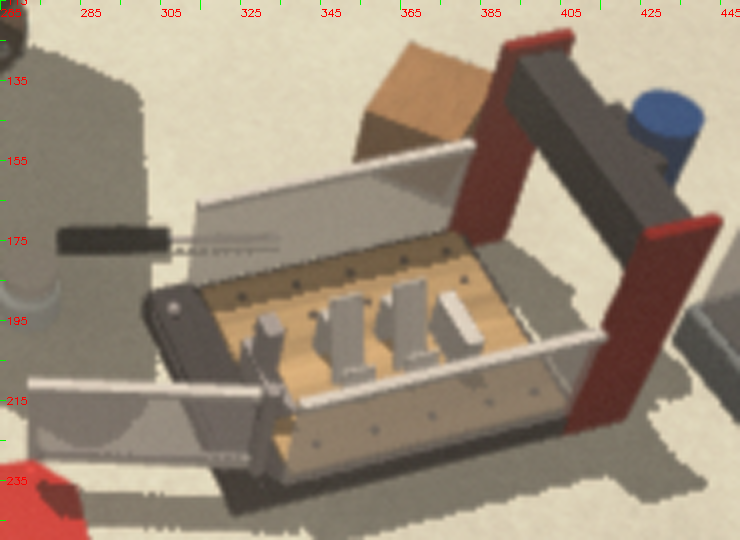

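View pics/engT.png

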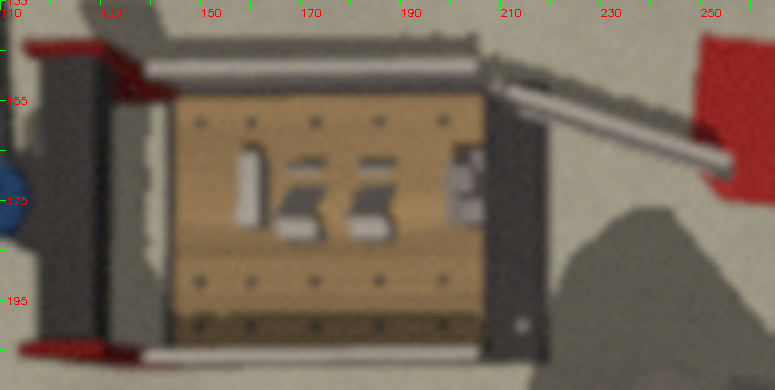

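In the crops the three plates are:
- **Near the robot:** a plate with a window shadow, top edge at scene (172–206,204).
- **Middle slot:** short bright top edge at scene (183–196,217) and top view (314–322,175), with both corners sloping away.
- **Far slot:** a plain rectangle, edge at scene (168–206,237).

The clipped-corner aluminium blank is therefore the middle one. Next I'll fit the rack and engraver poses from the corner pixels.

```bash
cat > h.py <<'E'
import numpy as np,cv2
from station import arm
from scipy.optimize import least_squares
from scipy.spatial.transform import Rotation as R
np.set_printoptions(precision=4,suppress=True)
def cam(n):
    m=arm.camera_model(n);P=np.array(m["pose"]);return P,192/np.tan(np.radians(m["fovy"])/2),m["cx"],m["cy"]
def proj(c,X):
    P,f,cx,cy=c;q=(np.atleast_2d(X)-P[:3,3])@P[:3,:3]
    return np.c_[f*q[:,0]/q[:,2]+cx,f*q[:,1]/q[:,2]+cy]
def ray(c,u,v,z):
    P,f,cx,cy=c;d=P[:3,:3]@np.array([(u-cx)/f,(v-cy)/f,1]);return P[:3,3]+d*(z-P[2,3])/d[2]
def W(p,X):
    X=np.atleast_2d(X);c,s=np.cos(p[2]),np.sin(p[2])
    return np.c_[p[0]+c*X[:,0]-s*X[:,1],p[1]+s*X[:,0]+c*X[:,1],X[:,2]]
def fit(pts,lines,p0):
    # pts: (cam,X,u,v); lines: (cam,XA,XB,[(u,v)..])
    def res(p):
        r=[]
        for c,X,u,v in pts: r+=list(proj(c,W(p,X))[0]-[u,v])
        for c,A,B,L in lines:
            a,b=proj(c,W(p,[A,B]));d=(b-a)/np.linalg.norm(b-a)
            for q in L: e=np.array(q)-a;r.append(d[0]*e[1]-d[1]*e[0])
        return np.array(r)
    s=least_squares(res,p0,loss="soft_l1");return s.x,res(s.x)
E
python3 - <<'E'
from h import *
S=cam("scene");T=cam("top")
s,c=np.sin(np.radians(25)),np.cos(np.radians(25))
def bl(x0,y,z,face):return [x0-s*z+c*face,y,.02+c*z+s*face]
pts=[(T,[.1175,.075,.02],305.8,135.8),(T,[.1175,-.075,.02],344.5,140.8),(T,[-.1175,.075,.02],298.3,195.8),(T,[-.1175,-.075,.02],336.7,200.7),
 (S,[.1175,.075,0],172,292),(S,[.1175,-.075,.0],219,287),
 (S,bl(.008,-.025,.13,0),183.3,217.5),(S,bl(.008,.025,.13,0),197,217)] 
# scene: image right = +y world
pts[4]=(S,[.1175,-.075,0],171,292);pts[5]=(S,[.1175,.075,0],219.5,286)
p,r=fit(pts,[],[.6,-.1,0]);print("rack",p,r.round(1))
pts=[(T,[.11,-.15,.03],219.6,152.6),(T,[-.11,-.15,.03],219,207),(S,[.11,-.15,0],324.2,243.2),(S,[-.11,-.15,.03],302.5,188.7)]
lines=[(S,[-.107,-.1,.133],[-.107,.1,.133],[(314.5,166.2),(383.2,150.7)]),(S,[.107,-.1,.133],[.107,.1,.133],[(337.5,217),(416.2,198.7)]),
(T,[-.107,-.1,.133],[-.107,.1,.133],[(139,206),(205.6,205.4)]),(T,[.107,-.1,.133],[.107,.1,.133],[(139,148.6),(205.6,148.2)]),
(T,[0,.065,.075],[.05,.065,.075],[(162.6,166),(162.6,180)])]
e,r=fit(pts,lines,[.6,.3,0]);print("eng",e,r.round(1))
inv=lambda X:W([0,0,-e[2]],X-np.array([e[0],e[1],0]))
print("post top",inv(ray(S,332,195,.124)),inv(ray(T,205,167.4,.124)))
print("door edge",inv(ray(S,272,211,.132)),inv(ray(T,256,167.5,.132)))
print("hinge px",proj(S,W(e,[.09,-.125,.132])),proj(T,W(e,[.09,-.125,.132])))
w=np.array(arm.camera_model("wrist")["pose"]);st=arm.get_state();Rt=R.from_euler("xyz",st["ee_rot"]).as_matrix()
print("wristcam in tool",Rt.T@(w[:3,3]-st["eef_pos"]));print(Rt.T@w[:3,:3],cam("wrist")[1:])
print(Rt)
E
```

```text
rack [ 0.5886 -0.2792 -0.1119] [-0.8  0.6 -1.4  0.7 -1.3 -0.2 -1.3  0.2 -2.   1.   0.9  0.9 -4.7  0.4
 -1.2 -1. ]
eng [0.5321 0.2637 0.0315] [-0.6 -1.8 -0.1  0.1 -2.6  1.6 -3.  -1.1  1.3  0.4  0.6  0.8 -0.4 -0.2
 -0.9 -0.9  1.2  1.3]
post top [[ 0.0205 -0.0956  0.124 ]] [[ 0.0334 -0.1078  0.124 ]]
door edge [[ 0.0353 -0.2921  0.132 ]] [[ 0.0308 -0.2965  0.132 ]]
hinge px [[331.8608 212.9045]] [[209.4406 151.8382]]
wristcam in tool [ 0.0824 -0.0003 -0.137 ]
[[ 0.0011 -0.9529 -0.3032]
 [ 1.      0.0014 -0.0008]
 [ 0.0012 -0.3032  0.9529]] (np.float64(336.2757680162658), 257.29085300385486, 189.75065013282185)
[[-0.907  -0.4211 -0.0008]
 [-0.4211  0.907   0.0013]
 [ 0.0001  0.0015 -1.    ]]
```

```bash
cat >> h.py <<'E'
RACK=np.array([0.5886,-0.2792,-0.1119]);ENG=np.array([0.5321,0.2637,0.0315])
s25,c25=np.sin(np.radians(25)),np.cos(np.radians(25))
LEAN=np.array([[0,-c25,s25],[-1,0,0],[0,-s25,-c25]])  # columns tool x,y,z
DOWN=np.array([[0,-1,0],[-1,0,0],[0,0,-1.]])
def Rz(a):return R.from_euler("z",a).as_matrix()
def inv(p,X):return W([0,0,-p[2]],np.atleast_2d(X)-np.array([p[0],p[1],0]))
def plan(pos,Rt):
    st=arm.get_state();R0=R.from_euler("xyz",st["ee_rot"]).as_matrix();d=np.array(pos)-st["eef_pos"]
    print("t",st["t"],"at",st["eef_pos"],st["ee_rot"],"force",st["force"],"w",st["width"])
    print("turn",R.from_matrix(R0.T@Rt).as_rotvec()/(np.pi/2),"shift before",R0.T@d*10,"shift after turn",Rt.T@d*10,"world",d)
E
python3 - <<'E'
from h import *
p=RACK;z=.213
t=W(p,[.008-s25*z,0,.02+c25*z])[0];print(t);plan(t,Rz(p[2])@LEAN)
E
```

```text
[ 0.5071 -0.27    0.213 ]
t 0.1 at [ 0.2841 -0.6118  0.2477] [ 3.1401 -0.0001 -2.7069] force [ 0.4021 -0.1651 -0.2163] w 0.08793906870904819
turn [ 0.2538 -0.1418 -0.6414] shift before [-3.4618  2.1607  0.3494] shift after turn [-3.6457 -1.5157  1.0894] world [ 0.223   0.3418 -0.0347]
```

Request:
{"method": "arm_command", "body": {
  "series": [0.254,-0.142,-0.641,-1,0.6,-0.6,0.34,0.254,-0.142,-0.641,-1,0.6,-0.6,0.34,0.254,-0.142,-0.641,-1,0.6,-0.6,0.34,0.254,-0.142,-0.641,-1,0.6,-0.6,0.34,0.254,-0.142,-0.641,-1,0.6,-0.6,0.34,0.254,-0.142,-0.641,-1,0.6,-0.6,0.34],
  "force": 25
}}

```text
t: 0.85
eef_pos: [0.3497, -0.515, 0.3086]
ee_rot: [-2.702, -0.003, -1.677]
force: [-1.0, 0.7, -0.2]
width: 0.0337
gripper_force: 0.0
```

Request:
{"method": "arm_command", "body": {
  "series": [0,0,0,-1,-0.5,0,0.34,0,0,0,-1,-0.5,0,0.34]
}}

```text
t: 1.1
eef_pos: [0.4052, -0.4212, 0.3294]
ee_rot: [-2.704, -0.0, -1.687]
force: [1.1, -0.2, 0.4]
width: 0.0298
gripper_force: 0.0
```

Request:
{"method": "arm_command", "body": {
  "series": [0,0,0,-1,-0.5,0,0.34,0,0,0,-1,-0.5,0,0.34,0,0,0,-1,-0.5,0,0.34]
}}

```text
t: 1.48
eef_pos: [0.4635, -0.324, 0.3516]
ee_rot: [-2.702, -0.001, -1.678]
force: [0.9, -0.6, 0.1]
width: 0.0296
gripper_force: 0.0
```

```bash
python3 - <<'E'
from h import *
p=RACK;z=.213
t=W(p,[.008-s25*z,0,.02+c25*z])[0];plan(t,Rz(p[2])@LEAN)
f=arm.grab_frame("wrist");cv2.imwrite("pics/w1.png",f);c=cam("wrist")
top=W(p,[[.008-s25*.13,-.025,.02+c25*.13],[.008-s25*.13,.025,.02+c25*.13]])
print(proj(c,top))
E
```

```text
t 1.475 at [ 0.4635 -0.324   0.3516] [-2.7024 -0.0012 -1.6781] force [ 0.9448 -0.6135  0.125 ] w 0.02960183290437627
turn [-0.0018  0.0005  0.003 ] shift before [-0.5852  0.249   1.4134] shift after turn [-0.5853  0.2477  1.4136] world [ 0.0436  0.054  -0.1386]
[[279.4008 192.1975]
 [278.3474 232.7146]]
```

View pics/w1.png

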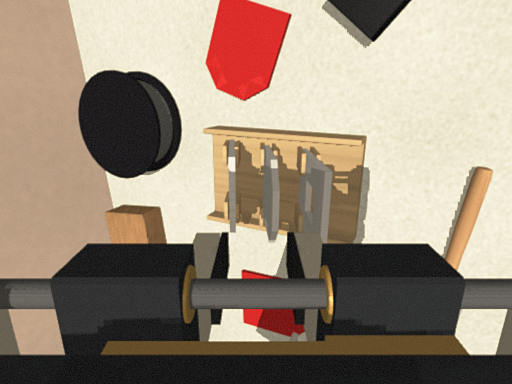

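The wrist view shows the rack at (205–365,128–240). The middle plate is near column 270, and the predicted top edge is at column 279. I'll enlarge it to read the top edge.

```bash
python3 - <<'E'
import cv2
i=cv2.imread("pics/w1.png")[120:250,195:375]
i=cv2.resize(i,None,fx=4.4,fy=4.4,interpolation=cv2.INTER_CUBIC);cv2.imwrite("pics/w1c.png",i);print(i.shape)
E
```

```text
(572, 792, 3)
```

View pics/w1c.png

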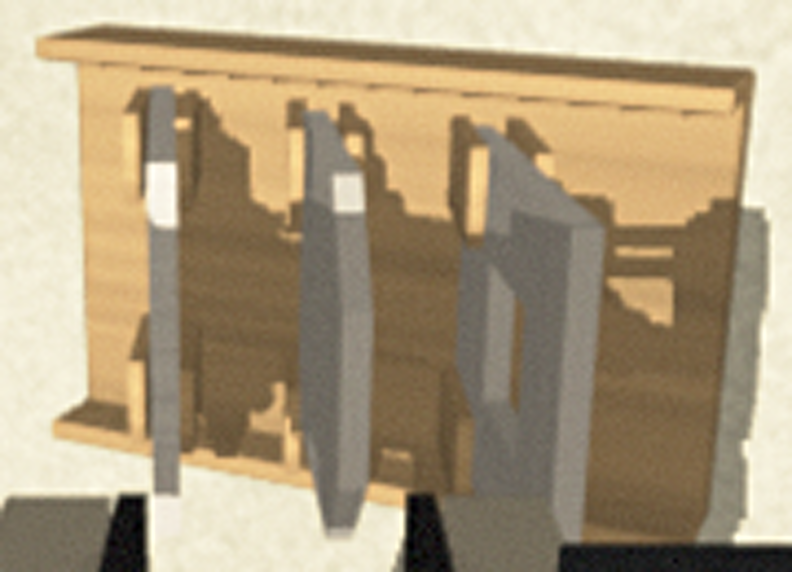

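The middle plate's flat top edge runs through wrist pixels (276,190) to (276,231), about 3 mm towards +x from the fit. The windowed plate is to its right (nearer the robot) and the plain one is to its left. Descending now.

Request:
{"method": "arm_command", "body": {
  "series": [0,0,0,-0.57,0.22,0.5,0.34,0,0,0,-0.57,0.22,1,0.34,0,0,0,-0.57,0.22,1,0.34]
}}

```text
t: 1.9
eef_pos: [0.4885, -0.2724, 0.2455]
ee_rot: [-2.713, 0.001, -1.683]
force: [-0.2, 0.3, 0.1]
width: 0.0299
gripper_force: 0.0
```

Request:
{"method": "arm_command", "body": {
  "series": [0,0,0,0,0,0.4,0.34,0,0,0,0,0,0.8,0.34,0,0,0,0,0,0.8,0.34]
}}

```text
t: 2.28
eef_pos: [0.5238, -0.278, 0.1764]
ee_rot: [-2.708, -0.001, -1.685]
force: [-0.1, 0.8, 0.7]
width: 0.0298
gripper_force: 0.0
```

```bash
python3 - <<'E'
from h import *
p=RACK+[.003,0,0];z=.123
t=W(p,[.008-s25*z,0,.02+c25*z])[0];plan(t,Rz(p[2])@LEAN)
f=arm.grab_frame("wrist");cv2.imwrite("pics/w2.png",f)
E
```

```text
t 2.275 at [ 0.5238 -0.278   0.1764] [-2.7085 -0.0007 -1.6848] force [-0.1441  0.7575  0.7304] w 0.02981922494492049
turn [ 0.0021 -0.001  -0.001 ] shift before [-0.0649 -0.0254  0.5063] shift after turn [-0.0641 -0.0238  0.5065] world [ 0.0241  0.0037 -0.0449]
```

View pics/w2.png

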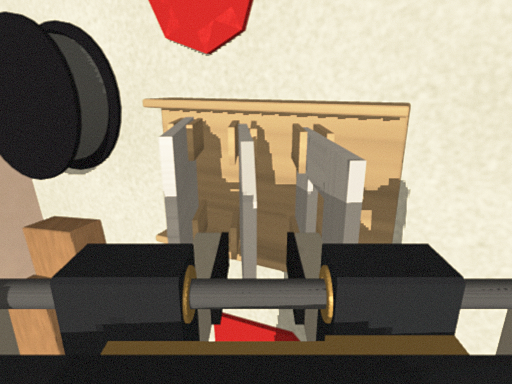

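The plate's edge at column about 248 lies between the fingers (225–290). Going down the last 50 mm and closing.

Request:
{"method": "arm_command", "body": {
  "series": [0,0,0,-0.05,-0.03,0.25,0.34,0,0,0,-0.05,-0.03,0.5,0.34,0,0,0,-0.05,-0.03,0.5,0.34]
}}

```text
t: 2.7
eef_pos: [0.5488, -0.2753, 0.135]
ee_rot: [-2.704, -0.001, -1.684]
force: [0.6, 0.2, 0.2]
width: 0.03
gripper_force: 0.0
```

Request:
{"method": "arm_command", "body": {
  "series": [0,0,0,0,0,0,0,0,0,0,0,0,0,0,0,0,0,0,0,0,0,0,0,0,0,0,0,0,0,0,0,0,0,0,0],
  "force": 30
}}

```text
t: 3.32
eef_pos: [0.5506, -0.275, 0.1364]
ee_rot: [-2.7, -0.002, -1.683]
force: [-0.3, 0.9, 7.8]
width: 0.0086
gripper_force: 29.8
```

Request:
{"method": "arm_command", "body": {
  "series": [0,0,0,0,0,-0.15,0,0,0,0,0,0,-0.3,0,0,0,0,0,0,-0.5,0,0,0,0,0,0,-0.75,0,0,0,0,0,0,-1,0,0,0,0,0,0,-1,0]
}}

```text
t: 4.08
eef_pos: [0.506, -0.2696, 0.2259]
ee_rot: [-2.703, -0.001, -1.683]
force: [0.2, 0.6, -2.9]
width: 0.0079
gripper_force: 30.0
```

Request:
{"method": "arm_command", "body": {
  "series": [0,0,0,0,0,-0.3,0,0,0,0,0,0,-0.6,0,0,0,0,0,0,-0.9,0,0,0,0,0,0,-0.9,0]
}}

```text
t: 4.58
eef_pos: [0.4688, -0.2654, 0.3072]
ee_rot: [-2.702, -0.001, -1.683]
force: [0.8, 0.1, -4.0]
width: 0.008
gripper_force: 30.0
```

```bash
python3 - <<'E'
from h import *
# target above cradle: plate origin above toe
p=ENG;lift=.18;z=.125+lift
t=W(p,[.037-s25*z,-.005,.032+c25*z])[0];print(t);plan(t,Rz(p[2])@LEAN)
f=arm.grab_frame("scene");cv2.imwrite("pics/s2.png",cv2.resize(f[90:290,120:450],None,fx=2.4,fy=2.4,interpolation=cv2.INTER_CUBIC))
E
```

```text
[0.4404 0.2558 0.3084]
t 4.575 at [ 0.4688 -0.2654  0.3072] [-2.7023 -0.0008 -1.6832] force [ 0.7838  0.1462 -3.9941] w 0.007997359736174447
turn [-0.0018 -0.0393 -0.0828] shift before [-5.1472  0.7774 -0.3836] shift after turn [-5.2183  0.1031 -0.0616] world [-0.0284  0.5212  0.0012]
```

View pics/s2.png

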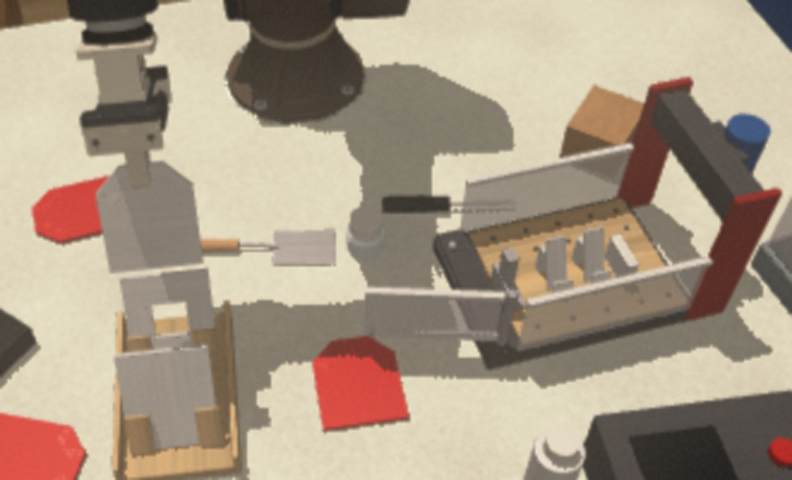

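The clipped blank hangs centred in the gripper and the other two are still in the rack. Carrying it over to the engraver.

Request:
{"method": "arm_command", "body": {
  "series": [0,-0.039,-0.083,-0.35,0.05,-0.02,0,0,-0.039,-0.083,-0.7,0.1,-0.05,0,0,-0.039,-0.083,-1,0.15,-0.07,0]
}}

```text
t: 5.0
eef_pos: [0.463, -0.1633, 0.3036]
ee_rot: [-2.708, 0.0, -1.54]
force: [0.2, -0.2, -3.7]
width: 0.0078
gripper_force: 30.0
```

Request:
{"method": "arm_command", "body": {
  "series": [0,0,0,-0.35,0,0,0,0,0,0,-0.7,0,0,0,0,0,0,-1,0,0,0]
}}

```text
t: 5.38
eef_pos: [0.4596, -0.063, 0.3037]
ee_rot: [-2.708, -0.001, -1.539]
force: [0.5, 0.1, -3.2]
width: 0.0079
gripper_force: 30.0
```

Request:
{"method": "arm_command", "body": {
  "series": [0,0,0,-0.35,0,0,0,0,0,0,-0.7,0,0,0,0,0,0,-1,0,0,0]
}}

```text
t: 5.75
eef_pos: [0.4564, 0.037, 0.3037]
ee_rot: [-2.707, -0.002, -1.538]
force: [0.6, 1.0, -3.5]
width: 0.0077
gripper_force: 30.0
```

Request:
{"method": "arm_command", "body": {
  "series": [0,0,0,-0.35,0,0,0,0,0,0,-0.7,0,0,0,0,0,0,-1,0,0,0]
}}

```text
t: 6.12
eef_pos: [0.4533, 0.137, 0.3036]
ee_rot: [-2.707, -0.003, -1.538]
force: [0.7, -0.4, -3.2]
width: 0.0077
gripper_force: 30.0
```

Request:
{"method": "arm_command", "body": {
  "series": [0,0,0,-0.3,0,0,0,0,0,0,-0.65,0,0,0,0,0,0,-0.65,0,0,0,0,0,0,-0.65,0,0,0]
}}

```text
t: 6.62
eef_pos: [0.4515, 0.2004, 0.3039]
ee_rot: [-2.707, -0.003, -1.539]
force: [0.7, 0.2, -4.0]
width: 0.008
gripper_force: 30.0
```

```bash
python3 - <<'E'
from h import *
p=ENG;lift=.18;z=.125+lift
t=W(p,[.037-s25*z,-.005,.032+c25*z])[0];plan(t,Rz(p[2])@LEAN)
f=arm.grab_frame("wrist");cv2.imwrite("pics/w3.png",f);c=cam("wrist")
import pickle;pickle.dump((c,arm.get_state()),open("w3.pkl","wb"))
o=cv2.resize(f[0:300],(800,469),interpolation=cv2.INTER_CUBIC)
k=800/512
for X,col in (([.035,0,.03],(0,0,255)),([.035-s25*.08-.008,0,.03+c25*.08],(0,255,0)),([.02,-.108,.124],(255,0,0)),([.09,-.125,.132],(255,0,255)),([.03,.065,.075],(0,255,255)),([.107,0,.133],(255,255,0)),([-.107,0,.133],(255,255,0))):
    q=proj(c,W(p,X))[0];print(X,q);cv2.circle(o,tuple(int(a) for a in q*k),3,col,1)
cv2.imwrite("pics/w3c.png",o)
E
```

```text
t 6.625 at [0.4515 0.2004 0.3039] [-2.7068 -0.0033 -1.5386] force [ 0.6862  0.169  -4.0263] w 0.008040733610521466
turn [ 0.001  -0.0017  0.0013] shift before [-0.5576  0.0646 -0.0815] shift after turn [-0.5577  0.0656 -0.0801] world [-0.0111  0.0555  0.0045]
[0.035, 0, 0.03] [264.5303 194.2685]
[np.float64(-0.006809460939255954), 0, np.float64(0.102504622962932)] [272.4782 217.4468]
[0.02, -0.108, 0.124] [241.4032 120.7837]
[0.09, -0.125, 0.132] [178.8355 102.0467]
[0.03, 0.065, 0.075] [253.6072 252.0867]
[0.107, 0, 0.133] [173.7722 210.671 ]
[-0.107, 0, 0.133] [359.6527 246.198 ]
```

View pics/w3c.png

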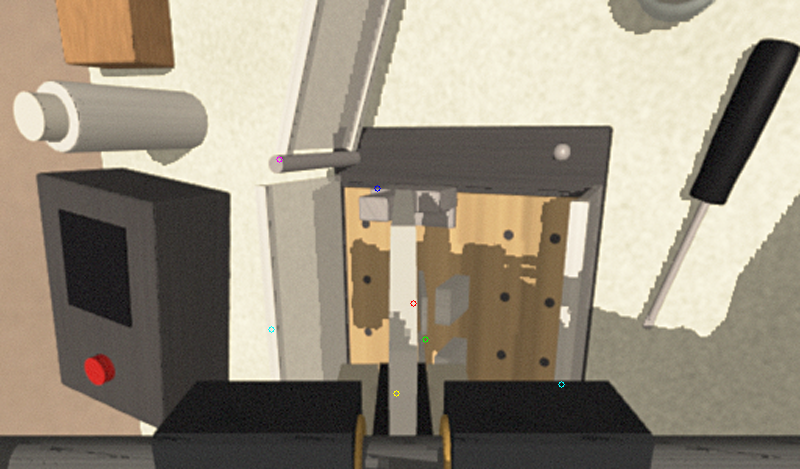

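The held blank is the vertical band at columns 388–417. The hinge post end sits on its prediction at (279,160), so the engraver fit is good to about 1–2 mm. A rest end shows as a strip at (420–427,270–320), and the jaw lies around (360–456,190–227). I'll measure these numerically.

```bash
python3 - <<'E'
from h import *
import pickle
c,st=pickle.load(open("w3.pkl","rb"));f=cv2.imread("pics/w3.png");p=ENG
g=cv2.cvtColor(f,cv2.COLOR_BGR2GRAY)
for r in (124,128,133,140): print(r,"cols 226-300",g[r,226:300:2])
for r in (182,190,196): print(r,"cols 240-306",f[r,240:306:2].tolist() if 0 else g[r,240:306])
R0=R.from_euler("xyz",st["ee_rot"]).as_matrix();e=np.array(st["eef_pos"])
tl=lambda X:e+R0@np.array(X)
print("blank corners px: low -y",proj(c,tl([.055,0,.125])),"low +y",proj(c,tl([-.055,0,.125])),"faces",proj(c,[tl([.055,-.004,.125]),tl([.055,.004,.125])]))
# predicted rest surface: top of rest, lips top
for nm,d,L in(("rest surf blank@toe",-.004,.08),("lip surf",.012,.024),("rest surf foot",-.004,.0)):
    X=[.035+c25*d-s25*L,0,.03+c25*L+s25*d]
    print(nm,X,proj(c,W(p,X)),"tool",R0.T@(W(p,X)[0]-e),"S",proj(cam("scene"),W(p,X)),"T",proj(cam("top"),W(p,X)))
T=cam("top");S=cam("scene")
print("rest end S",inv(p,ray(S,351,189.3,.1025)),inv(p,ray(S,367,186,.1025)),"T",inv(p,ray(T,170,183,.1025)),inv(p,ray(T,184.5,183,.1025)))
print("lip end T",inv(p,ray(T,171,166.5,.052)),inv(p,ray(T,171,169,.052)))
for z in(.076,.124):print("jaw box corners z",z,[inv(p,ray(c,u/1.5625,v/1.5625,z))[0] for u,v in((360,195),(388,222),(417,190),(456,190),(456,227))])
i=cv2.imread("pics/top0.png");gt=cv2.cvtColor(i,cv2.COLOR_BGR2GRAY);print(gt[162:182,196:212])
E
```

```text
124 cols 226-300 [189 194 200 192 164 134 110 100  94  91  95  96 100 107 131 128 128 128
 132 117 133 193 109 100 133 199 197 189 121 117 121 116 113 145 185 175
 174]
128 cols 226-300 [191 188 177 183 180 186 186 191 184 182 191 113 118 130 133 127 130 128
 133 124 129 106 101 103 108 101 171 173 122 118 120 116 115 128 186 181
 178]
133 cols 226-300 [187 192 171 181 186 174 185 182 186 188 184 139 115 130 133 130 131 132
 130 127 134 108 103 102 102 106 100 100 101 121 113 138 141 185 190 183
 174]
140 cols 226-300 [193 190 166 150 161 167 167 165 169 175 178 139 117 132 135 129 130 130
 131 131 186 191 112  97 103 103 101 102 101 101 129 191 144 190 183 181
 177]
182 cols 240-306 [104  97 105 104 105 108 103 103 108 164 231 222 223 220 226 220 223 224
 223 221 224 223 221 224 225 223 187 106 103 110 113 112 108 110 110 113
 112 115 112 118 112 112 109 114 112 110 113 114 116 111 115 113 110 114
 115 121 115 114 119 115 105 100  90  92  93  97]
190 cols 240-306 [108 103 106 107 106 104 102 101 114 187 227 225 222 222 222 222 222 224
 221 223 220 222 223 223 224 225 187 106  99 106
[... 2349 characters left out ...]
  73  67  59  53  54  57  54]
 [123 121 118 120 116 114 121 115  96  73  66  60  56  56  55  55]
 [124 124 123 121 111 104  98  94  82  69  65  59  58  56  57  57]
 [127 125 127 120 114 102  90  88  90  86  76  58  57  55  56  56]
 [131 130 127 121 118 111 106 109 112 112  91  62  58  55  53  57]
 [133 132 130 122 119 112 115 121 125 123  99  67  54  56  57  54]
 [130 132 131 123 118 114 119 124 125 125 101  66  56  57  57  55]
 [130 129 126 122 118 114 118 123 122 123  99  69  51  55  55  58]
 [126 125 124 119 112 112 111 107 105 100  82  61  55  56  55  54]
 [121 121 118 116 113 112 110 103  97  92  76  57  53  53  53  54]
 [114 112 114 114 113 110 113 107 109 101  87  61  55  56  58  60]]
```

Request:
{"method": "arm_command", "body": {
  "series": [0,0,0,-0.3,0.03,0,0,0,0,0,-0.56,0.055,0,0,0,0,0,-0.56,0.055,0.3,0,0,0,0,-0.56,0.055,0.6,0,0,0,0,-0.56,0.055,0.6,0]
}}

```text
t: 7.3
eef_pos: [0.4705, 0.2549, 0.2467]
ee_rot: [-2.707, -0.005, -1.541]
force: [0.2, 0.6, -2.3]
width: 0.0076
gripper_force: 30.0
```

Request:
{"method": "arm_command", "body": {
  "series": [0,0,0,0,0,0.15,0,0,0,0,0,0,0.3,0,0,0,0,0,0,0.45,0,0,0,0,0,0,0.6,0,0,0,0,0,0,0.6,0]
}}

```text
t: 7.92
eef_pos: [0.4963, 0.257, 0.195]
ee_rot: [-2.704, -0.002, -1.54]
force: [-0.1, -0.3, -3.0]
width: 0.0076
gripper_force: 30.0
```

```bash
python3 - <<'E'
from h import *
st=arm.get_state();R0=R.from_euler("xyz",st["ee_rot"]).as_matrix()
o=np.array(st["eef_pos"])+R0@[0,0,.1285];print("TCP",st["eef_pos"],"F",st["force"],"M",st["moment"],"origin in eng",inv(ENG,o))
f=arm.grab_frame("wrist");g=cv2.cvtColor(f,cv2.COLOR_BGR2GRAY);cv2.imwrite("pics/w4.png",f)
for r in(150,170,190,205,215):print(r,g[r,236:300])
E
```

```text
TCP [0.4963 0.257  0.195 ] F [-0.1012 -0.3321 -2.9855] M [-0.1011  2.0753 -0.0305] origin in eng [[ 0.0184 -0.0058  0.0786]]
150 [190 193 192 189 190 187 193 190 191 189 166 124 120 150 208 228 224 223
 223 223 221 224 222 222 221 220 223 223 225 220 157 100 105 109 111 115
 111 112 105 111 113 113 109 115 111 110 140 206 209 202 207 207 212 207
 207 211 210 212 212 205 205 206 203 207]
170 [128 136 136 141 133 141 172 195 195 191 149 134 129 163 230 225 224 218
 223 221 223 224 221 223 222 222 224 222 226 224 188 104  98 104 101 113
 136 137 134 138 131 125 117 109 117 110 108 117 168 236 234 230 232 230
 232 232 232 232 233 218 186 217 228 176]
190 [104 103 105 108 104 102  96 101  99 104 104 104 120 182 228 226 221 221
 224 222 221 223 223 221 222 222 225 218 224 226 212 107  97 101 107 117
 145 142 145 140 136 117 109 114 107 110 110 112 129 132 137 136 135 131
 137 137 136 135 134 132 137 130 129 116]
205 [104 101 105 104  99 106  97 100 106 106 100 108 115 127 131 133 132 132
 132 133 135 128 131 152 201 224 223 222 221 228 211 109 103 109 113 111
 109 106 107 110 106 113 108 115 108 111 112 117 114 109 115 115 115 113
 116 114 117 115 115 107 112 113 112 113]
215 [ 99 105 101 102 104 109 103  98 104 105 108 130 141 131 135 139 133 133
 136 135 134 134 133 134 134 130 162 226 226 226 215 136 101 105 111 112
 110 112 109 111 112 108 113 106 113 112 113 111 113 116 113 115 117 113
 116 116 114 110 108 111 110 113 113 113]
```

Request:
{"method": "arm_command", "body": {
  "series": [0,0,0,0,0.01,0.12,0,0,0,0,0,0.01,0.24,0,0,0,0,0,0.01,0.36,0,0,0,0,0,0.01,0.36,0]
}}

```text
t: 8.48
eef_pos: [0.5107, 0.258, 0.1625]
ee_rot: [-2.703, -0.001, -1.54]
force: [0.3, -0.8, -3.5]
width: 0.0078
gripper_force: 30.0
```

Request:
{"method": "arm_command", "body": {
  "series": [0,0,0,0,0,0.04,0,0,0,0,0,0,0.08,0,0,0,0,0,0,0.08,0]
}}

```text
t: 8.85
eef_pos: [0.5139, 0.2583, 0.1547]
ee_rot: [-2.704, -0.001, -1.539]
force: [0.9, -0.0, -3.4]
width: 0.0075
gripper_force: 30.0
```

Request:
{"method": "arm_command", "body": {
  "series": [0,0,0,0,0,0.04,0,0,0,0,0,0,0.04,0]
}}

```text
t: 9.1
eef_pos: [0.5155, 0.2583, 0.1508]
ee_rot: [-2.704, -0.001, -1.539]
force: [1.6, -0.3, -3.3]
width: 0.0074
gripper_force: 30.0
```

Request:
{"method": "arm_command", "body": {
  "series": [0,0,0,0,0,0.03,0,0,0,0,0,0,0.03,0]
}}

```text
t: 9.35
eef_pos: [0.5173, 0.259, 0.1493]
ee_rot: [-2.703, 0.0, -1.539]
force: [-1.7, 0.1, 3.4]
width: 0.0077
gripper_force: 30.0
```

Request:
{"method": "arm_command", "body": {
  "series": [0,0,0,0,0,0,0.2,0,0,0,0,0,0,0.3,0,0,0,0,0,0,0.3,0,0,0,0,0,0,0.3]
}}

```text
t: 9.85
eef_pos: [0.5168, 0.2587, 0.1484]
ee_rot: [-2.704, -0.001, -1.539]
force: [0.0, 0.4, 0.2]
width: 0.0263
gripper_force: 0.0
```

Request:
{"method": "arm_command", "body": {
  "series": [0,0,0,0,0,-0.1,0.3,0,0,0,0,0,-0.3,0.3,0,0,0,0,0,-0.6,0.3,0,0,0,0,0,-1,0.3,0,0,0,0,0,-1,0.3]
}}

```text
t: 10.48
eef_pos: [0.4744, 0.2592, 0.2421]
ee_rot: [-2.701, 0.004, -1.537]
force: [0.7, -0.4, -0.5]
width: 0.0261
gripper_force: 0.0
```

```bash
python3 - <<'E'
from h import *
# is the blank standing? check predicted top edge in scene vs picture change
f=arm.grab_frame("scene");f0=cv2.imread("pics/scene0.png");cv2.imwrite("pics/s3.png",f)
S=cam("scene")
z=.13
q=proj(S,W(ENG,[[.035-s25*z,y,.032+c25*z] for y in(-.03,.02)]+[[.035-s25*.1,y,.032+c25*.1] for y in(-.06,.05)]+[[.035,-.06,.032],[.035,.05,.032]]));print(q.round(1))
d=cv2.absdiff(f,f0).max(2)>40
print("\n".join("".join("#" if v else "." for v in r[318:400]) for r in d[135:222:2]))
# post beside jaw: pre-push pose, tool down, fingers shut, behind post
plan(W(ENG,[.021,-.155,.23])[0],Rz(ENG[2])@DOWN)
E
```

```text
[[347.9 175.6]
 [362.8 172.4]
 [339.3 186.3]
 [371.7 179.1]
 [340.4 214.1]
 [371.7 206.8]]
..............................##################################..................
..............................#########################...........................
..............................#################...................................
...............................###############....................................
..............................########....####....................................
...............#######################............................................
######################################............................................
#####################################.............................................
####################################..............................................
####################################..........##########..........................
#################################################.................................
########################################..........................................
#############
[... 2202 characters left out ...]
.........................
........................#.........................................................
..................................................................................
..................................................................................
..................................................................................
..................................................................................
t 10.525 at [0.4743 0.2584 0.2405] [-2.7024  0.0023 -1.5379] force [ 0.0724 -0.5574 -0.9597] w 0.02605179102039238
turn [-0.2796  0.0017  0.0006] shift before [ 1.5171 -0.6694  0.4262] shift after turn [ 1.5157 -0.7892  0.1046] world [ 0.0837 -0.149  -0.0105]
```

The change against the first picture matches the predicted silhouette: the left edge is at column 340, rows 185–213. The blank is standing in the cradle. Next is the jaw.

Request:
{"method": "arm_command", "body": {
  "series": [-0.28,0,0,0.5,-0.3,0.1,0,-0.28,0,0,1,-0.67,0.43,0,-0.28,0,0,1,-0.67,0.43,0,-0.28,0,0,1,-0.67,0.43,0]
}}

```text
t: 11.02
eef_pos: [0.5588, 0.1577, 0.2262]
ee_rot: [3.134, -0.001, -1.543]
force: [0.4, 0.1, -0.3]
width: 0.0002
gripper_force: 0.0
```

Request:
{"method": "arm_command", "body": {
  "series": [0,0,0,0.37,0,0,0,0,0,0,0.37,0,0,0,0,0,0,0.37,0,0,0]
}}

```text
t: 11.4
eef_pos: [0.5576, 0.1222, 0.2275]
ee_rot: [3.138, -0.002, -1.54]
force: [-0.5, -0.5, -0.4]
width: 0.0003
gripper_force: 0.0
```

```bash
python3 - <<'E'
from h import *
plan(W(ENG,[.021,-.14,.112])[0],Rz(ENG[2])@DOWN)
f=arm.grab_frame("wrist");cv2.imwrite("pics/w5.png",f);c=cam("wrist")
print("pred post top px",proj(c,W(ENG,[[.021+a,-.0955+b,.124] for a in(-.011,.011) for b in(-.008,.008)])))
print("pred blank top",proj(c,W(ENG,[[.035-s25*.13,y,.15] for y in(-.03,.02)])))
g=cv2.cvtColor(f,cv2.COLOR_BGR2GRAY)
print(cv2.resize(g[150:250:4,200:320:4],None,fx=1,fy=1))
E
```

```text
t 11.4 at [0.5576 0.1222 0.2275] [ 3.1381 -0.0017 -1.5405] force [-0.4663 -0.5158 -0.4289] w 0.00034107182600242
turn [ 0.0022 -0.0011 -0.0008] shift before [-0.0242 -0.0036  1.1548] shift after turn [-0.0222  0.0004  1.1549] world [-0.0001  0.0022 -0.1155]
pred post top px [[271.0756 243.6992]
 [270.8147 261.6898]
 [243.2635 243.7045]
 [243.4963 261.6982]]
pred blank top [[309.4331 343.7296]
 [306.5699 393.0239]]
[[163 221 237 237 236 231 230 234 233 236 235 234 233 233 235 236 232 231
  235 238 236 232 233 233 232 238 228 239 237 238]
 [171 210 237 237 235 232 235 232 237 235 227 233 236 232 237 238 234 231
  227 239 238 235 232 236 232 231 234 231 239 240]
 [228 207 198 201 195 184 182 178 182 171 176 170 172 173 162 173 167 173
  158 150 161 154 153 156 151 154 144 150 147 144]
 [244  35  43  39  42  48  47  46  53  55  55  54  47  53  43  43  41  57
   56  56  55  57  62  62  63  61  62  62  62  61]
 [105  44  46  88  78  83  86  90  85  83  44  50  54  43  46  45  59  90
   89  89  86  90  86  88  87  87  84  87  86  85]
 [ 47  51  43  53  84  83  87  83  79  54  42  48  45  43
[... 1743 characters left out ...]
 92  83  83  86  86 105
  101 104 106 182 179 184 175 179 188 187 192 186]
 [107 109 105 106 198 193 183 101  96  96  97  87  94  94  81  86  84 102
  101 103  98 175 180 181 174 179 185 187 193 189]
 [ 97  70 186 175 195 191 193 108 104 103 109 101 107   6  36  16  27 108
  109 107 101 105  99 182 173 179 187 186 192  72]
 [134  74 193 193 193 188 166 104 107 108 108 105 107  10  45  14  29 104
  104 104 108 103 105 182 173 180 186 189 193 119]
 [205 198 196 196 200 200 111 112 105 109 114 103 108  20  40   0  18 106
  105 109 113 110 110 189 178 188 194 196 197 190]
 [ 31  28  25  24  24  13  19  26  29  30  27  96 101  23  71   8  14 101
   21  16  25  25  30  29  19  32  26  27  16  23]]
```

Request:
{"method": "arm_command", "body": {
  "series": [0,0,0,-0.02,0,0.4,0,0,0,0,-0.02,0,0.8,0,0,0,0,-0.02,0,1,0,0,0,0,-0.02,0,1,0]
}}

```text
t: 11.95
eef_pos: [0.5562, 0.125, 0.1269]
ee_rot: [3.136, -0.002, -1.538]
force: [-0.2, 0.2, 0.7]
width: 0.0003
gripper_force: 0.0
```

Request:
{"method": "arm_command", "body": {
  "series": [0,0,0,0,0,0.15,0,0,0,0,-0.1,0,0.15,0,0,0,0,-0.2,0,0.15,0,0,0,0,-0.25,0,0.15,0]
}}

```text
t: 12.45
eef_pos: [0.5569, 0.1509, 0.1141]
ee_rot: [3.14, -0.0, -1.538]
force: [0.5, -1.3, 0.1]
width: 0.0003
gripper_force: 1.4
```

Request:
{"method": "arm_command", "body": {
  "series": [0,0,0,-0.05,0,0,0,0,0,0,-0.1,0,0,0,0,0,0,-0.15,0,0,0]
}}

```text
t: 12.82
eef_pos: [0.5561, 0.1649, 0.1136]
ee_rot: [3.139, -0.001, -1.539]
force: [-0.0, -2.2, 1.3]
width: 0.0006
gripper_force: 0.9
```

Request:
{"method": "arm_command", "body": {
  "series": [0,0,0,-0.05,0,0,0,0,0,0,-0.1,0,0,0,0,0,0,-0.12,0,0,0]
}}

```text
t: 13.2
eef_pos: [0.5556, 0.1771, 0.1134]
ee_rot: [3.139, -0.001, -1.539]
force: [0.8, -1.6, 1.4]
width: 0.0002
gripper_force: 0.8
```

Request:
{"method": "arm_command", "body": {
  "series": [0,0,0,-0.04,0,0,0,0,0,0,-0.08,0,0,0,0,0,0,-0.08,0,0,0]
}}

```text
t: 13.58
eef_pos: [0.5553, 0.1849, 0.1134]
ee_rot: [3.139, -0.001, -1.539]
force: [0.8, -3.3, 2.0]
width: 0.0005
gripper_force: 1.2
```

Request:
{"method": "arm_command", "body": {
  "series": [0,0,0,-0.03,0,0,0,0,0,0,-0.05,0,0,0,0,0,0,-0.05,0,0,0]
}}

```text
t: 13.95
eef_pos: [0.5552, 0.1899, 0.1134]
ee_rot: [3.139, -0.001, -1.539]
force: [-0.3, -3.8, 0.8]
width: 0.0008
gripper_force: 1.7
```

```bash
python3 - <<'E'
from h import *
st=arm.get_state();print(st["force"],inv(ENG,st["eef_pos"]))
f=arm.grab_frame("wrist");cv2.imwrite("pics/w6.png",f)
f=arm.grab_frame("scene");cv2.imwrite("pics/s4.png",f);f0=cv2.imread("pics/s3.png")
d=cv2.absdiff(f,f0).max(2)>40
print("\n".join("".join("#" if v else "." for v in r[318:400]) for r in d[165:222:2]))
E
```

```text
[-0.3295 -3.8139  0.8173] [[ 0.0207 -0.0745  0.1134]]
.##########....###########################........................................
....#....###....########################..........................................
....###...####...######################...........................................
.....#....#####.....################..............................................
...........###.............#######................................................
..........####.....##.........####...............###..............................
.......########.....###.....##......................##............................
......###########..........##..........................##.........................
.......##########........##............................####.......................
........###.....##.....###.............................###........................
..........#...#####...###...............................##......##................
...........#########....#...............................#.......##.###............
...........###########.........#########..........
[... 660 characters left out ...]
..............############..........
.......##........######..........#####..............###########...................
........###.........###..#..................###########...........................
.........###........####.####.....#############...................................
............#.....#####################...........................................
..................###...######....................................................
..................................................................................
....................#.............................................................
..................................................................................
```

Request:
{"method": "arm_command", "body": {
  "series": [0,0,0,-0.03,0,0,0,0,0,0,-0.03,0,0,0]
}}

```text
t: 14.3
eef_pos: [0.5551, 0.1929, 0.1134]
ee_rot: [3.139, -0.001, -1.539]
force: [0.2, -4.4, 1.4]
width: 0.0003
gripper_force: 1.7
```

Request:
{"method": "arm_command", "body": {
  "series": [0,0,0,-0.02,0,0,0,0,0,0,-0.02,0,0,0]
}}

```text
t: 14.55
eef_pos: [0.555, 0.1949, 0.1134]
ee_rot: [3.139, -0.001, -1.539]
force: [0.2, -3.8, 0.9]
width: 0.0002
gripper_force: 1.8
```

Request:
{"method": "arm_command", "body": {
  "series": [0,0,0,-0.02,0,0,0,0,0,0,-0.02,0,0,0]
}}

```text
t: 14.8
eef_pos: [0.555, 0.1955, 0.1134]
ee_rot: [3.139, -0.003, -1.539]
force: [1.1, -10.8, 2.5]
width: 0.0008
gripper_force: 4.9
```

The force jumped to 10.8 N with the finger stalled, so the jaw is holding the blank against the stop. Backing off and planning the door push.

Request:
{"method": "arm_command", "body": {
  "series": [0,0,0,0,0,0,0,0,0,0,0.1,0,0,0,0,0,0,0.4,0,0,0,0,0,0,0.7,0,0,0,0,0,0,0.7,0,-0.5,0,0,0,0,0.7,0,-0.9,0,0,0,0,0.7,0,-0.9,0]
}}

```text
t: 15.68
eef_pos: [0.5595, 0.1281, 0.2073]
ee_rot: [-3.137, 0.003, -1.539]
force: [-0.5, 0.2, -1.0]
width: 0.0002
gripper_force: 0.0
```

```bash
python3 - <<'E'
from h import *
S=cam("scene");T=cam("top")
f=arm.grab_frame("scene");cv2.imwrite("pics/s5.png",f)
Rt=Rz(ENG[2])@DOWN
start=W(ENG,[.1,-.285,.20])[0];plan(start,Rt)
prev=start
for a in(1.245,1.1,.95,.8,.65,.5,.35,.2,.1,0,-.03):
    r=.15 if a<1.2 else .15
    n=np.array([-np.sin(a),np.cos(a)]);h=.0045+.02*abs(np.sin(a))+.009*abs(np.cos(a))
    P=np.array([.09,-.125])+r*np.array([-np.cos(a),-np.sin(a)])-n*h
    X=W(ENG,[P[0],P[1],.105])[0];print(a,P.round(4),"from start, tool axes",(Rt.T@(X-start)*10).round(2))
# post: expected top at y=-.053
print(proj(S,W(ENG,[.021,-.053,.124])))
print(cv2.cvtColor(f,cv2.COLOR_BGR2GRAY)[185:205,325:352])
E
```

```text
t 15.725 at [0.5584 0.1277 0.2052] [-3.1401  0.0023 -1.5391] force [ 0.5197 -0.0896 -1.0003] w 0.0007191688257839251
turn [-0.0009  0.0015  0.0001] shift before [ 1.483  -0.78    0.0495] shift after turn [ 1.4827 -0.7804  0.0518] world [ 0.0827 -0.1457 -0.0052]
1.245 [ 0.0669 -0.2755] from start, tool axes [-0.09  0.33  0.95]
1.1 [ 0.0455 -0.2707] from start, tool axes [-0.14  0.55  0.95]
0.95 [ 0.0239 -0.2621] from start, tool axes [-0.23  0.76  0.95]
0.8 [ 0.0035 -0.2501] from start, tool axes [-0.35  0.96  0.95]
0.65 [-0.015  -0.2347] from start, tool axes [-0.5   1.15  0.95]
0.5 [-0.0311 -0.2162] from start, tool axes [-0.69  1.31  0.95]
0.35 [-0.0441 -0.195 ] from start, tool axes [-0.9   1.44  0.95]
0.2 [-0.0536 -0.1717] from start, tool axes [-1.13  1.54  0.95]
0.1 [-0.0577 -0.1553] from start, tool axes [-1.3   1.58  0.95]
0 [-0.06   -0.1385] from start, tool axes [-1.47  1.6   0.95]
-0.03 [-0.0604 -0.1346] from start, tool axes [-1.5   1.6   0.95]
[[344.9965 192.1931]]
[[ 65  66  69  66  63  66  71  85  60  50  49  52  51  50  49  50  49  53
   57  57  63  68  77  86  92 104
[... 1453 characters left out ...]
  92 101 130 141 144]
 [172 173 171 170 167 168 167 168 166 167 165 163 147 100 110 151 103  92
   91  89  93  92  93 110 137 142 142]
 [169 168 168 168 168 165 165 165 162 162 161 156 137 100  98 119  94  89
   89  91  91  92  95 113 138 141 140]
 [167 167 165 165 163 161 160 159 160 157 156 154 132  99  94  92  91  89
   92  92  93  92 100 126 140 143 143]
 [164 163 161 158 159 159 160 161 157 158 160 154 114  92  92  92  91  90
   91  91  94  94 102 128 142 142 142]
 [162 162 160 160 161 161 162 162 161 160 160 153 110  92  92  93  89  90
   91  92  92  94 105 138 142 142 142]
 [161 163 165 161 162 162 161 159 159 160 162 156 110  92  91  92  90  91
  100  93  92  94 106 137 143 142 143]]
```

The jaw post's bright top is now at scene (346,193), against (345,192) expected for 55 mm of travel. On to the door.

Request:
{"method": "arm_command", "body": {
  "series": [0,0,0,0.4,-0.2,0,0,0,0,0,0.75,-0.4,0,0,0,0,0,0.75,-0.4,0,0]
}}

```text
t: 16.1
eef_pos: [0.6002, 0.0515, 0.2018]
ee_rot: [3.138, -0.001, -1.542]
force: [-0.5, 0.3, 0.6]
width: 0.0004
gripper_force: 0.0
```

Request:
{"method": "arm_command", "body": {
  "series": [0,0,0,0.4,-0.2,0,0,0,0,0,0.73,-0.38,0.05,0,0,0,0,0.73,-0.38,0.05,0]
}}

```text
t: 16.48
eef_pos: [0.6401, -0.0198, 0.1964]
ee_rot: [3.137, -0.001, -1.541]
force: [0.4, -1.0, -0.8]
width: 0.0003
gripper_force: 0.0
```

Request:
{"method": "arm_command", "body": {
  "series": [0,0,0,0,0,0.4,0,0,0,0,0,0,0.8,0,0,0,0,0,0,0.95,0,0,0,0,0,0,0.95,0]
}}

```text
t: 16.98
eef_pos: [0.6394, -0.0181, 0.1027]
ee_rot: [3.137, -0.001, -1.538]
force: [-1.1, -0.1, 1.2]
width: 0.0004
gripper_force: 0.0
```

Request:
{"method": "arm_command", "body": {
  "series": [0,0,0,-0.05,0.2,0,0,0,0,0,-0.09,0.33,0,0,0,0,0,-0.12,0.44,0,0,0,0,0,-0.14,0.55,0,0,0,0,0,-0.18,0.65,0,0,0,0,0,-0.23,0.76,0,0,0,0,0,-0.29,0.86,0,0,0,0,0,-0.35,0.96,0,0]
}}

```text
t: 17.98
eef_pos: [0.5422, 0.0137, 0.1036]
ee_rot: [3.139, -0.001, -1.539]
force: [1.0, -0.8, 1.1]
width: 0.0004
gripper_force: 0.2
```

```bash
python3 - <<'E'
from h import *
S=cam("scene");st=arm.get_state();print(st["force"],inv(ENG,st["eef_pos"]))
f=arm.grab_frame("scene");f0=cv2.imread("pics/s5.png");cv2.imwrite("pics/s6.png",f)
for a in(1.245,.8,.7):print(a,proj(S,W(ENG,[.09-.18*np.cos(a),-.125-.18*np.sin(a),.132])))
d=cv2.absdiff(f,f0).max(2)>35
print("\n".join("".join("#" if v else "." for v in r[262:345]) for r in d[185:240:2]))
E
```

```text
[ 1.029  -0.8089  1.0714] [[ 0.0022 -0.2502  0.1036]]
1.245 [[270.6178 210.4957]]
0.8 [[277.359  190.7567]]
0.7 [[280.2702 186.9703]]
......######.###.##################..........................#########.######.#####
.....######.###..#####################........................##############.......
.....#######.###.#######################.........................##................
.....#########.....####################......###..................................#
......#########.....###################.................####......................#
.......########......###############.###.................#####.#######.............
........########....#################..#..................###############....##....
.........########..##################.....#................#################..#....
.........################################.######............################.......
..........#########################################..........##############........
...........#################################.#########........##############.......
...........###############################
[... 685 characters left out ...]
.................#..........
..........######.....##.............#.#############................................
..........#######.....###................############..............................
..........########............................##############.......................
................###############################...#####.#########..................
.................######################################............................
.............##..#########################################.........................
............#########...##################################.........................
.............######.................................###............................
```

Request:
{"method": "arm_command", "body": {
  "series": [0,0,0,-0.08,0.1,0,0,0,0,0,-0.15,0.19,0,0,0,0,0,-0.24,0.27,0,0,0,0,0,-0.34,0.35,0,0,0,0,0,-0.44,0.42,0,0,0,0,0,-0.55,0.48,0,0,0,0,0,-0.66,0.53,0,0,0,0,0,-0.78,0.58,0,0]
}}

```text
t: 19.02
eef_pos: [0.4821, 0.0902, 0.1037]
ee_rot: [3.139, -0.001, -1.539]
force: [0.5, -0.2, 0.5]
width: 0.0008
gripper_force: 0.2
```

Request:
{"method": "arm_command", "body": {
  "series": [0,0,0,-0.05,0.02,0,0,0,0,0,-0.1,0.03,0,0,0,0,0,-0.15,0.04,0,0,0,0,0,-0.2,0.05,0,0,0,0,0,-0.25,0.05,0,0]
}}

```text
t: 19.65
eef_pos: [0.4764, 0.1135, 0.1036]
ee_rot: [3.138, -0.002, -1.539]
force: [0.8, -4.9, 1.8]
width: 0.0002
gripper_force: 2.8
```

Request:
{"method": "arm_command", "body": {
  "series": [0,0,0,-0.03,0,0,0,0,0,0,-0.06,0,0,0,0,0,0,-0.06,0,0,0]
}}

```text
t: 20.02
eef_pos: [0.4767, 0.1208, 0.1037]
ee_rot: [3.14, 0.0, -1.539]
force: [-0.3, -0.2, 0.6]
width: 0.0002
gripper_force: 0.0
```

Request:
{"method": "arm_command", "body": {
  "series": [0,0,0,-0.03,0,0,0,0,0,0,-0.05,0,0,0,0,0,0,-0.05,0,0,0]
}}

```text
t: 20.4
eef_pos: [0.4764, 0.1241, 0.1037]
ee_rot: [3.139, -0.003, -1.539]
force: [3.8, -8.8, -0.1]
width: 0.0003
gripper_force: 4.4
```

The force dropped to zero when the catch clicked, and the finger then met a firm stop at 8.8 N. Backing off to check.

Request:
{"method": "arm_command", "body": {
  "series": [0,0,0,0.1,0,0,0,0,0,0,0.4,0,0,0,0,0,0,0.7,0,0,0,0,0,0,0.8,0,-0.5,0,0,0,0,0.8,0,-1,0,0,0,0,0.8,0,-1,0]
}}

```text
t: 21.15
eef_pos: [0.4813, 0.0459, 0.2078]
ee_rot: [-3.136, 0.003, -1.539]
force: [0.2, 0.2, -0.6]
width: 0.0002
gripper_force: 0.0
```

Request:
{"method": "arm_command", "body": {
  "series": [0,0,0,0.9,0,-0.3,0,0,0,0,0.9,0,-0.3,0,0,0,0,0.9,0,-0.3,0,0,0,0,0.9,0,-0.3,0]
}}

```text
t: 21.65
eef_pos: [0.4816, -0.0445, 0.2331]
ee_rot: [3.139, -0.0, -1.54]
force: [-0.9, -0.1, -1.3]
width: 0.0005
gripper_force: 0.0
```

```bash
python3 - <<'E'
from h import *
S=cam("scene");T=cam("top");st=arm.get_state();print(st["t"],st["eef_pos"],st["force"])
f=arm.grab_frame("scene");t=arm.grab_frame("top");cv2.imwrite("pics/s7.png",f);cv2.imwrite("pics/t7.png",t)
for n,c in(("S",S),("T",T)):
  for a in(0,.1):print(n,a,proj(c,W(ENG,[[.09-r*np.cos(a),-.125-r*np.sin(a),.132] for r in(.09,.18)])).round(1).tolist())
print("blank clip corners & foot",proj(S,W(ENG,[[.035-s25*.1,y,.032+c25*.1] for y in(-.045,.065)]+[[.035-s25*.13,y,.15] for y in(-.015,.035)])).round(1).tolist())
g=cv2.cvtColor(f,cv2.COLOR_BGR2GRAY)
print(g[176:206,305:335])
print(g[168:190:1,340:384:2])
E
```

```text
21.65 [ 0.4816 -0.0445  0.2331] [-0.8552 -0.1369 -1.2552]
S 0 [[320.9, 190.4], [310.9, 169.9]]
S 0.1 [[318.2, 191.1], [305.7, 171.2]]
T 0 [[209.4, 176.1], [209.3, 200.6]]
T 0.1 [[211.8, 176.0], [214.2, 200.3]]
blank clip corners & foot [[343.7, 185.3], [376.0, 178.1], [352.4, 174.6], [367.2, 171.3]]
[[ 51  60  86 115 114 105 109 106 108 115 116 115 113 113 117 131 134 132
  134 134 132 132 131 134 133 134 134 134 134 135]
 [ 66  71 102 119 116 106 111 110 106 113 115 116 116 113 114 117 117 122
  122 115 119 121 115 122 122 120 122 122 122 123]
 [101 105 117 119 112 107 109 109 104 109 115 116 115 113 113 114 117 135
  136 123 136 135 124 135 137 138 136 137 135 136]
 [119 119 120 119 109 105 108 111 107 106 112 117 116 113 114 115 116 133
  140 137 139 140 138 139 140 140 138 139 138 140]
 [120 122 122 120 110 107 110 109 111 105 107 115 117 116 113 113 115 117
  134 139 139 140 140 137 139 138 139 138 139 138]
 [120 120 121 119 107 109 111 112 110 109 106 123 119 115 113 111 112 114
  117 133 139 139 139 139 138 136 133 134 130 136]
 [121 121 121 119 107 108 110 109 109 109 112 141
[... 4298 characters left out ...]
5 134 136 137 138 138 140 143
  138 149 149 150]
 [ 96  95  96 107 119 120 120 119 119 136 138 137 137 136 136 136 142 138
  138 156 144 155]
 [ 93  95 100 114 120 120 119 120 120 137 138 136 135 136 136 137 137 137
  137 158 121 152]
 [ 92  95 103 119 120 120 122 118 120 134 136 136 137 138 134 136 137 137
  139 159 112 142]
 [ 86  94 102 122 121 121 121 121 120 132 138 136 137 137 136 137 137 133
  137 157 154 156]
 [ 93 106 105 120 120 122 119 118 121 122 137 135 136 137 135 134 137 136
  138 162 160 161]
 [112 144 115 120 121 121 121 121 120 123 138 134 135 135 136 136 138 137
  141 201 163 158]
 [145 147 113 117 121 121 121 120 120 122 136 135 137 136 137 138 137 138
  140 201 158 151]]
```

The blank's top edge is at (354,174)–(366,171) and the door's top bar passes through (321,190). Both lie on the predictions for a blank at the stop and a shut door, and the arm is clear, so I'm handing in.

```bash
python3 -c "
from station import arm
print(arm.job_done())"
```

```text
the job is handed in; nothing more can be done
None
```

I handed the job in at about 22 s. By force readings and camera checks, the clipped blank stands in the cradle held by the jaw against the stop, the door is shut on its catch, and the other two blanks looked undisturbed in the rack; no verdict came back.

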